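# File the oil samples into the sulphur analyser's feed lane

## Robot

A 6-joint arm with a two-finger parallel gripper is mounted at the origin on the work surface. World frame = base frame: x ahead of the robot, y to its left, z up, the work surface at z = 0. Lengths are in m, angles in rad, forces in N, time in s.
With the tool pointing down it reaches from about 0.25 to 0.725 m from the base axis. Payload 9.7 kg.
Tool frame: the origin (TCP) lies midway between the tips of the shut fingers; the grasp point (between the pads) lies 19 mm behind it; z points along the fingers, x is the direction in which the jaws open and shut, and the axes are right-handed (so a half turn about z gives the same grasp; the last joint's range is limited). The gripper opens to 85 mm and grips with 20 to 120 N. Pads are 22 mm wide; open, the fingers measure 114 mm over their backs; the gripper's body (76 mm by 85 mm) begins 54 mm behind the grasp point. The pads swing forward as they close: fully open they stand 13 mm farther back than shut.
Start: joints at [1.112, 0.087, 0.176, 1.66, 0, 1.571], TCP at [0.244, 0.493, 0.231] pointing down, gripper open.
Joint ranges: [-3.13, 3.13], [-0.85, 1.81], [-1.15, 1.24], [-2.2, 2.28], [-1.44, 1.52], [-3.14, 3.14]. Speed limits (rad/s): [2.22, 2.22, 2.57, 3.14, 3.14, 3.14].

## Interface

Orientations are given as a unit quaternion [x, y, z, w].
In Python, from bench import telemetry, imaging, sign_off gives the robot as it stands.
- The arm moves only by the tool jog_arm, never from a script. Its argument "rows" is text: rows parted by semicolons, each of 7 numbers parted by spaces: the opening, from -1 (shut) to 1 (fully open), then the shift along the tool's x, y, z in mm, then the turn, a rotation vector about the tool's x, y, z in degrees. A call has 1 to 20 rows; each row is the pose to reach, as a shift and turn from the pose commanded when the call began, along the tool's axes at that moment; what a row does not reach only later rows make up. A row lasts 1/12 s, in which the tool goes at most 41.7 mm and 7.16 degrees, less where a joint would pass 70% of its speed; a pose out of reach is approached as far as the arm can. A call with a gripper value outside its range is refused whole. The fingers move at their own pace and stop on an object; "grip_force" is the grip in N (left out, the last holds). Time passes only in rows, so rows that repeat a pose let the fingers close. It gives the time, the measured TCP pose, the force and the opening at its end, in the units of the state.
- telemetry.read_state(): the state, without advancing time (a new reading comes with each control period).
- imaging.capture(name): name is "side" or "top" or "wrist"; returns a dict with "color" (400x640x3 uint8, red, green, blue), "mtx" (3x3 intrinsics, pixels), "D" ([k1, k2, p1, p2, k3] as OpenCV has them; the pictures are not rectified), "pose" (4x4, takes a point from camera to world coordinates). Camera axes: x right, y up, looking along -z (the intrinsics and any distortion apply to the point x, -y, -z); pixel columns grow to the right and rows downward; lengths in m; the calibration is good to about 2 mm. A picture is of the moment at which its call begins. There is no depth.
- sign_off(): hands the job in, once; it reports no verdict.
Trained networks look in a picture, given as the dict that the camera call returned (one of the last four; its "shot" number tells which), for a name from the list of things; names that differ only in an ending like _2 or _b are one class to them, and where a whole thing is asked for, a point or a joint stands for the part that bears it (a point fixed in the world has none). Each returns a list of dicts, best first, with "confidence" (0 to 1); they miss things now and then, are a little off and sometimes report something else, mostly with a low value. They report only what shows in the picture. A call takes as long as a camera call.
- imaging.spot_in(picture, query): "at" ([x, y, z] in m, in the coordinates of the camera as it stood for that picture, good to about 4 mm: the middle of the surface that is visible of it).
- imaging.masks_of(picture, query): "region" (400x640 bool, what is visible of it).
The state is a dict: "time_s": time; "q": joint angles; "dq": joint speeds; "effort": joint torques, N m; "ee_pos": TCP position; "tool_rot": TCP orientation; "contact_force": force on the tool from outside, world axes, zero at the start; "ft_torque": the same for the moment, N m; "grip_width": finger opening in m.
Only numpy, scipy, OpenCV 4.12 (cv2) and the standard library are available. Lean on these libraries where they do the work, as an engineer would, in place of code of your own. Each camera call takes 0.05 s, during which the arm holds its last target. There are 200 camera calls.

## Task

Slide the three amber sample bottles over the bench, one after another and without lifting or tipping them, into the analyser's feed lane: blue cap first, then yellow, then red, pushed up in single file so that they touch one another, the first stands against the end stop and the last is fully under the yellow arch. When all three are in, press the load pedal right down to its stop for a moment and let it come up again. Do not shift the wash bottle, the beaker or the tube rack.

Things in the scene. Friction and masses are not known exactly. Their poses are not given: they have to be found in the camera images.
- bottle_blue: amber glass sample bottle with a BLUE cap and a paper band; 0.3 kg, loose. Body 60 mm diameter up to 90 mm height, shoulder narrowing to 30 mm diameter at 102 mm, cap 34 mm diameter from 102 to 120 mm (total height 120 mm). Origin: centre of the underside; z up. Goes into the lane first (deepest).
- bottle_yellow: the same bottle with a YELLOW cap; second in the lane. Origin: centre of the underside.
- bottle_red: the same bottle with a RED cap; last in the lane. Origin: centre of the underside.
- dock: fixed analyser: grey housing, yellow hood, feed lane. Origin on the bench, on the lane's centre line, where its straight part begins; +x inwards along the lane, y across, z up. In this frame: lane x 0 to 200 mm; housing x 208 to 428, y -150 to 210, 160 mm high (hood 230). Packed to the stop, the bottles' centres are at x = 170, 110, 50 mm. They stand on the bench itself, there is no floor plate.
- lane_mouth (a point): the dock's origin, on the bench. From here two parallel steel rails, 50 mm high, 8 mm thick, inner faces 68 mm apart (dock y = +-34), run 200 mm inwards; outwards to dock x = -57 mm they flare by 25 degrees each to about 120 mm apart.
- lane_stop (a point): on the bench, centre of the face of the black end stop (60 mm high) at dock x = 200 mm
- arch_front (a point): centre of the lower front edge of the yellow arch's beam, dock (20, 0, 148) mm. The arch spans the lane from dock x = 20 to 75 mm; beam's underside 148, top 183 mm above the bench; legs' inner faces at dock y = +-45, outer at +-59 mm. The back of the last packed bottle is flush with the arch's front.
- load_pedal (a joint): angle of the load pedal, rad: 0 = up (at rest), 0.25 = fully down at its stop; a spring returns it and about 9 N on the pad holds it fully down
- pedal_pad (a point): centre of the top of the black rubber pad (50 by 56 mm) on the load pedal, an aluminium plate 110 by 60 mm beside the lane. In the dock's frame at x = 89, y = 130, z = 41 mm with the pedal up, z = 20 mm fully down. Hinge line along dock y at x = 170, z = 14 mm; the free end points towards the lane's mouth.
- wash_bottle: bystander: white plastic wash bottle with green cap, 62 mm diameter, 148 mm high to the cap's top, with a thin spout up to 168 mm high that reaches 38 mm to its +x; loose. Origin: centre of the underside.
- beaker: bystander: white open beaker, 70 mm diameter, 90 mm high; loose. Origin: centre of the underside.
- tube_rack: bystander: aluminium rack with test tubes, 60 mm (x) by 150 mm (y), 124 mm high; loose. Origin: centre of the underside.

How it is judged:
On the way, in this order (a step that is already met when the one before it is completed fails the run):
1. all three bottles stand in the lane, blue, yellow, red, packed up to the end stop (x of bottle_blue in the frame of dock above 0.162 m and y of bottle_blue in the frame of dock between -0.012 and 0.012 m and angle between each of bottle_blue, bottle_yellow, bottle_red's own z axis and vertical below 0.12 rad and height (world z) of each of bottle_blue, bottle_yellow, bottle_red below 0.008 m and x of bottle_yellow in the frame of dock above 0.098 m and y of bottle_yellow in the frame of dock between -0.012 and 0.012 m and x of bottle_red in the frame of dock above 0.035 m and y of bottle_red in the frame of dock between -0.012 and 0.012 m), for 0.2 s.
2. with them there, the load pedal is pressed down to its stop (all of step 1 and value of joint load_pedal above 0.225 rad), for 0.2 s.
At the end, for the whole second after the job is handed in: The bottles stand upright (0.12 rad), at rest on the bench, in the lane: blue within 8 mm of the end stop, then yellow within 12 mm and red within 15 mm of their packed places; load pedal up (below 0.05 rad); wash bottle, beaker and rack upright and within 25 mm of their starts (all of step 1 and value of joint load_pedal below 0.05 rad and linear speed of each of bottle_blue, bottle_yellow, bottle_red below 0.02 m/s and distance of each of wash_bottle, beaker, tube_rack from where it was at the start of the episode below 0.025 m and angle between each of wash_bottle, beaker, tube_rack's own z axis and vertical below 0.15 rad); the robot touches nothing.
It fails at once if a sample bottle lifted more than 12 mm off the bench (height (world z) of any of bottle_blue, bottle_yellow, bottle_red above 0.012 m).
It fails at once if a sample bottle tipped by more than 0.35 rad (20 degrees) (angle between any of bottle_blue, bottle_yellow, bottle_red's own z axis and vertical above 0.35 rad).
It fails at once if wash bottle, beaker or tube rack shifted by more than 25 mm or tipped by more than 0.35 rad (distance of any of wash_bottle, beaker, tube_rack from where it was at the start of the episode above 0.025 m or angle between any of wash_bottle, beaker, tube_rack's own z axis and vertical above 0.35 rad).
It also fails if it takes over 72 s, if anything falls off the work surface, if the arm or the gripper's body presses on something with over 40 N, if the wrist force passes 120 N, or if a joint passes its speed limit or range.

## Working session

There is one attempt and no reset: what is moved stays moved. The work goes in short steps, Python scripts to look and compute and a tool call to move; the robot and the scene stay as the last step left them, time stands still between calls to the robot, and variables do not carry over. Pictures are saved under pics/ and viewed, about 8 in all and at most 12, crops included, and the job is handed in when it is done.

Besides the shell and the picture viewer there is one more tool, called after "Emit:" as a command line: name --argument value ..., lists and objects as JSON in quotes. jog_arm: Moves the arm, as the interface text tells. Its arguments: {"type":"object","properties":{"rows":{"type":"string"},"grip_force":{"type":"number"}},"required":["rows"]}

```bash
mkdir -p pics; ls; cat > h.py <<'E'
import numpy as np, cv2
from bench import telemetry, imaging, sign_off
def w(p,c): return (np.asarray(p['pose'])@np.r_[c,1])[:3]
def proj(p,X):
    T=np.linalg.inv(np.asarray(p['pose'])); c=(T[:3,:3]@np.atleast_2d(X).T).T+T[:3,3]
    c=c*[1,-1,-1]
    return cv2.projectPoints(c.reshape(-1,1,3),np.zeros(3),np.zeros(3),np.array(p['mtx'],float),np.array(p['D'],float))[0].reshape(-1,2)
def ray(p,uv,z):
    u=cv2.undistortPoints(np.array(uv,float).reshape(-1,1,2),np.array(p['mtx'],float),np.array(p['D'],float)).reshape(-1,2)
    P=np.asarray(p['pose']); o=P[:3,3]
    d=(P[:3,:3]@np.c_[u[:,0],-u[:,1],-np.ones(len(u))].T).T
    return o+d*((z-o[2])/d[:,2])[:,None]
def save(p,n): cv2.imwrite('pics/'+n+'.png',p['color'][:,:,::-1])
E
python3 - <<'E'
from h import *
s=telemetry.read_state(); print(s['ee_pos'],s['tool_rot'],s['time_s'])
a={}
for n in('top','side'):
    p=imaging.capture(n); a[n]=p['color']; print(n,np.round(p['pose'],3).tolist())
    for q in ['bottle_blue','bottle_yellow','bottle_red','wash_bottle','beaker','tube_rack','lane_mouth','lane_stop','arch_front','pedal_pad','dock']:
        r=imaging.spot_in(p,q)
        print(q,[(np.round(w(p,x['at']),3).tolist(),round(x['confidence'],2)) for x in r[:2]])
    save(p,n+'1')
E
```

```text
pics
[0.24346383 0.49292198 0.23058993] [ 8.49368682e-01  5.27799587e-01 -5.63196973e-04  3.46725878e-04] 0.0
top [[0.116, 0.973, -0.197, 0.413], [-0.993, 0.113, -0.027, -0.071], [-0.003, 0.199, 0.98, 1.032], [0.0, 0.0, 0.0, 1.0]]
bottle_blue [([0.455, -0.027, 0.096], 0.89), ([0.537, -0.37, 0.092], 0.46)]
bottle_yellow [([0.455, -0.029, 0.096], 0.65)]
bottle_red [([0.522, 0.318, 0.161], 0.71), ([0.537, -0.368, 0.09], 0.58)]
wash_bottle [([0.618, -0.227, 0.117], 0.64)]
beaker [([0.403, -0.394, 0.049], 0.9)]
tube_rack [([0.808, -0.1, 0.076], 0.58)]
lane_mouth [([0.524, 0.317, 0.158], 0.65), ([0.401, -0.39, 0.047], 0.63)]
lane_stop [([0.527, 0.308, 0.163], 0.57)]
arch_front [([0.523, 0.311, 0.159], 0.95)]
pedal_pad [([0.474, 0.166, 0.032], 0.83), ([0.525, 0.312, 0.159], 0.58)]
dock [([0.518, 0.311, 0.165], 0.59)]
side [[0.997, 0.033, -0.071, 0.538], [-0.078, 0.558, -0.826, -0.778], [0.013, 0.829, 0.559, 0.609], [0.0, 0.0, 0.0, 1.0]]
bottle_blue [([0.627, -0.263, 0.098], 0.66), ([0.458, -0.051, 0.071], 0.65)]
bottle_yellow [([0.449, -0.269, 0.073], 0.82)]
bottle_red [([0.545, -0.4, 0.086], 0.62)]
wash_bottle [([0.631, -0.261, 0.095], 0.73)]
beaker [([0.397, -0.388, 0.059], 0.93), ([0.461, -0.052, 0.072], 0.57)]
tube_rack [([0.814, -0.122, 0.062], 0.79)]
lane_mouth [([0.538, 0.269, 0.145], 0.77)]
lane_stop [([0.544, 0.265, 0.144], 0.78)]
arch_front [([0.533, 0.273, 0.141], 0.86)]
pedal_pad [([0.471, 0.156, 0.04], 0.84)]
dock [([0.538, 0.271, 0.14], 0.68), ([0.474, 0.154, 0.042], 0.58)]
```

View pics/top1.png

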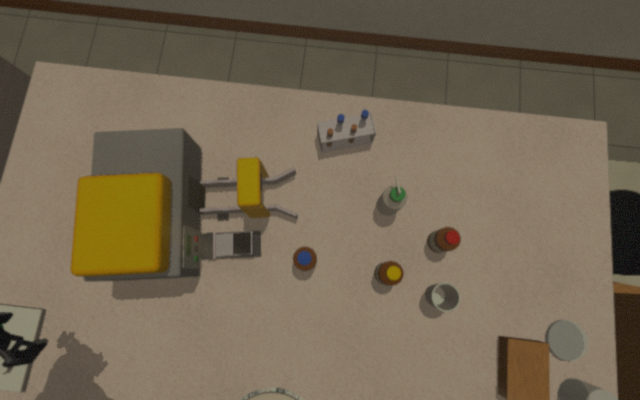

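View pics/side1.png

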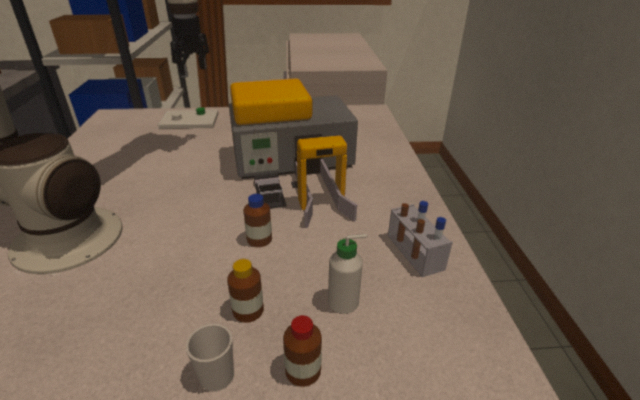

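Top view: blue cap near (305,257), yellow (394,273), red (452,238). The lane runs left, with its mouth at about (295,195), the arch at about (250,185) and the pedal pad at about (245,243). The side view agrees. Next I'll fit the dock's pose and the cap positions.

```bash
python3 - <<'E'
from h import *
p=imaging.capture('top'); im=p['color']; hsv=cv2.cvtColor(im,cv2.COLOR_RGB2HSV)
for n,(u,v),lo,hi in [('blue',(305,257),105,130),('yellow',(394,273),20,32),('red',(452,238),-8,6)]:
    m=np.zeros(im.shape[:2],bool); m[v-18:v+18,u-18:u+18]=1
    H=hsv[:,:,0].astype(int); H=np.where(H>170,H-180,H)
    m&=(H>=lo)&(H<=hi)&(hsv[:,:,1]>170)&(hsv[:,:,2]>110)
    c=np.argwhere(m)[:,::-1].mean(0); print(n,m.sum(),c,ray(p,c,.118).round(4))
for q in('arch_front','pedal_pad'):
    for r in imaging.masks_of(p,q)[:1]:
        m=r['region']; print(q,m.sum(),np.argwhere(m)[:,::-1].mean(0),cv2.minAreaRect(np.argwhere(m)[:,::-1].astype(np.float32)))
for q in('wash_bottle','beaker','tube_rack'):
    for r in imaging.masks_of(p,q)[:1]:
        print(q,r['confidence'],np.argwhere(r['region'])[:,::-1].mean(0),ray(p,np.argwhere(r['region'])[:,::-1].mean(0),.07).round(3))
c=im[145:270,170:310,::-1]; cv2.imwrite('pics/crop.png',cv2.resize(c,None,fx=5,fy=4.8*5/4.8,interpolation=cv2.INTER_CUBIC)[:600])
E
```

```text
blue 0 [nan nan] [[nan nan nan]]
yellow 158 [393.57594937 272.51265823] [[ 0.4429 -0.2459  0.118 ]]
red 124 [452.55645161 236.83064516] [[ 0.544  -0.3809  0.118 ]]
arch_front 22519 [158.52249212 208.02766553] ((182.12908935546875, 204.17889404296875), (153.86936950683594, 227.23680114746094), 88.69805145263672)
pedal_pad 899 [232.16017798 243.4538376 ] ((232.23577880859375, 243.40415954589844), (23.113237380981445, 40.01358413696289), 86.3086166381836)
wash_bottle 0.6 [391.28783383 199.36498516] [[ 0.63  -0.235  0.07 ]]
beaker 0.86 [442.42025316 296.80506329] [[ 0.4   -0.379  0.07 ]]
tube_rack 0.86 [346.18379686 131.00967352] [[ 0.804 -0.099  0.07 ]]<stdin>:7: RuntimeWarning: Mean of empty slice.
  ret = um.true_divide(
```

View pics/crop.png

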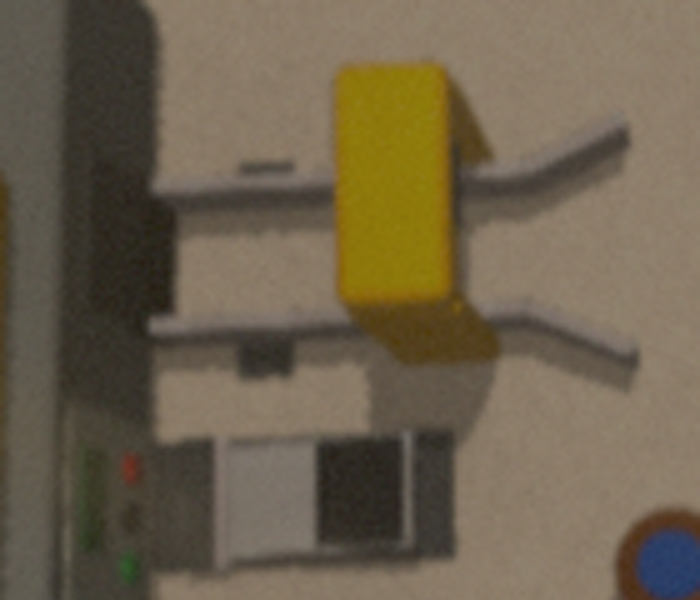

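The crop (5x, offset 170,145) shows the arch top corners at (337,65), (443,65), (452,300) and (342,300). The rail bends are at about (525,182) and (525,308), the pad centre at (361,492) and the blue cap at (672,567).

```bash
python3 - <<'E'
from h import *
from scipy.optimize import least_squares
p=imaging.capture('top')
L=[((336,64),(75,-59,183)),((444,64),(20,-59,183)),((454,301),(20,59,183)),((341,300),(75,59,183)),((361,492),(89,130,41)),((525,182),(0,-38,50)),((525,308),(0,38,50)),((627,125),(-57,-62,50)),((636,352),(-57,62,50)),((165,190),(200,-38,50)),((160,325),(200,38,50))]
uv=np.array([np.array(a)/5+[169.9,144.9] for a,_ in L]); D=np.array([b for _,b in L])/1000
W=np.array([ray(p,u,d[2])[0][:2] for u,d in zip(uv,D)])
def f(t):
    c,s=np.cos(t[2]),np.sin(t[2]); return D[:,:2]@np.array([[c,s],[-s,c]])+t[:2]
r=least_squares(lambda t:(f(t)-W).ravel(),[.6,.1,1.57],loss='soft_l1',f_scale=.003)
print(r.x, np.degrees(r.x[2])); print(((f(r.x)-W)*1000).round(1))
print('blue',ray(p,np.array([672,567])/5+[169.9,144.9],.12))
np.save('dock.npy',r.x)
E
```

```text
[0.61611609 0.06959393 1.72724814] 98.9640285167391
[[ 0.2  1. ]
 [ 2.9 -2.9]
 [-2.  -0.1]
 [-5.   2.7]
 [-0.5 -1.8]
 [ 5.7  0. ]
 [-1.3 -2.3]
 [ 0.5 -2.2]
 [ 0.5 -1. ]
 [ 1.2  6.3]
 [-1.1  4.8]]
blue [[ 0.45127881 -0.03108619  0.12      ]]
```

Emit:
jog_arm --rows "1 0 0 -40 0 0 0;1 0 0 -80 0 0 0;1 -20 22 -80 0 0 3;1 -44 49 -80 0 0 7;1 -68 75 -80 0 0 11;1 -92 102 -80 0 0 15;1 -116 129 -80 0 0 19;1 -140 155 -80 0 0 23;1 -165 182 -80 0 0 27;1 -189 209 -80 0 0 31;1 -213 236 -80 0 0 35;1 -237 262 -80 0 0 39;1 -261 289 -80 0 0 43;1 -285 316 -80 0 0 47;1 -310 343 -80 0 0 50;1 -334 369 -60 0 0 53;1 -358 396 -30 0 0 54.8;1 -378 418 0 0 0 54.8;1 -378 418 20 0 0 54.8;1 -378 418 20 0 0 54.8"

```text
time_s: 3.22
ee_pos: [0.4495, -0.0324, 0.2065]
tool_rot: [0.997, 0.076, -0.003, -0.0]
contact_force: [-0.9, 0.2, 0.3]
grip_width: 0.0851
```

```bash
cat >> h.py <<'E'
t=np.array([0.61611609,0.06959393,1.72724814])
def dk(X):
    c,s=np.cos(t[2]),np.sin(t[2]); d=np.array(X[:2])-t[:2]; return np.round([1000*(d@[c,s]),1000*(d@[-s,c])],1)
def tool():
    from scipy.spatial.transform import Rotation as R
    s=telemetry.read_state(); M=R.from_quat(s['tool_rot']).as_matrix()
    print('t',round(s['time_s'],2),'tcp dock',dk(s['ee_pos']),'z',s['ee_pos'][2].round(4),'xang',np.degrees(np.arctan2(M[1,0],M[0,0])).round(2),'zax',M[:,2].round(3),'F',np.round(s['contact_force'],1),'w',round(s['grip_width'],4)); return s
E
python3 - <<'E'
from h import *
tool(); p=imaging.capture('wrist'); save(p,'w1'); print(np.round(p['pose'],3))
for q in('bottle_blue','bottle_yellow','bottle_red','arch_front'):
  print(q,[(dk(w(p,r['at'])),w(p,r['at']).round(3),r['confidence']) for r in imaging.spot_in(p,q)[:2]])
for n,X in (('blue',(.4513,-.0311)),('y',(.4429,-.2459)),('r',(.544,-.381)),('wash',(.625,-.235)),('beaker',(.4,-.385))): print(n,dk(X),proj(p,[[*X,.12]]).round(0))
E
```

```text
t 3.22 tcp dock [-74.8 180.5] z 0.2065 xang 8.73 zax [-0.007  0.    -1.   ] F [-0.9  0.2  0.3] w 0.0851
[[ 0.988 -0.148 -0.033  0.44 ]
 [ 0.152  0.953  0.261  0.035]
 [-0.007 -0.263  0.965  0.349]
 [ 0.     0.     0.     1.   ]]
bottle_blue [(array([-63.3, 178.1]), array([ 0.45 , -0.021,  0.095]), 0.8)]
bottle_yellow [(array([-259.1,  214. ]), array([ 0.445, -0.22 ,  0.017]), 0.6)]
bottle_red []
arch_front [(array([42.5, 51.4]), array([0.559, 0.104, 0.08 ]), 0.95)]
blue [-73.8 178.5] [[325. 205.]]
y [-284.7  220.3] [[284. 404.]]
r [-433.9  141.4] [[356. 498.]]
wash [-302.3   38.7] [[459. 415.]]
beaker [-415.4  284.3] [[234. 486.]]
```

View pics/w1.png

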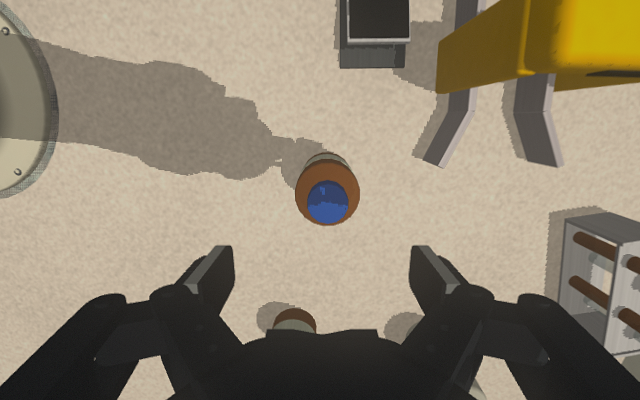

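The wrist view shows the blue cap at (327,202), against a predicted (325,205), so blue is located well. The flare tips are at about (413,157)/(442,167) and (530,163)/(563,165). I'll check the dock fit against those.

```bash
python3 - <<'E'
from h import *
p=imaging.capture('wrist')
for a in [(413,157),(442,167),(530,163),(563,165),(516,75),(549,74)]: print(a,dk(ray(p,a,.05)[0]))
print(dk(ray(p,(327,202),.12)[0]))
E
```

```text
(413, 157) [-42.4  82.7]
(442, 167) [-52.8  51.1]
(530, 163) [-48.  -43.9]
(563, 165) [-49.9 -81.5]
(516, 75) [ 39.2 -14.2]
(549, 74) [ 41.  -48.2]
[-71.2 173.5]
```

Emit:
jog_arm --rows "1 -1.5 -1 40 0 0 0;1 -1.5 -1 80 0 0 0;1 -1.5 -1 115 0 0 0;1 -1.5 -1 140 0 0 0;1 -1.5 -1 147 0 0 0;1 -1.5 -1 147 0 0 0;-1 -1.5 -1 147 0 0 0;-1 -1.5 -1 147 0 0 0;-1 -1.5 -1 147 0 0 0;-1 -1.5 -1 147 0 0 0;-1 -1.5 -1 147 0 0 0;-1 -1.5 -1 147 0 0 0" --grip_force 25

```text
time_s: 4.52
ee_pos: [0.4509, -0.0301, 0.0669]
tool_rot: [0.997, 0.078, 0.002, 0.0]
contact_force: [0.8, 0.9, 6.0]
grip_width: 0.059
```

Emit:
jog_arm --rows "1 0 0 0 0 0 0;1 0 0 0 0 0 0;1 0 0 0 0 0 0;1 0 0 4 0 0 0;1 0 0 8 0 0 0;1 0 0 8 0 0 0;1 0 0 8 0 0 0;-1 0 0 8 0 0 0;-1 0 0 8 0 0 0;-1 0 0 8 0 0 0;-1 0 0 8 0 0 0;-1 0 0 8 0 0 0;-1 0 0 8 0 0 0"

```text
time_s: 5.6
ee_pos: [0.4495, -0.0302, 0.0566]
tool_rot: [0.997, 0.078, 0.0, 0.0]
contact_force: [-0.0, 0.2, 4.7]
grip_width: 0.0592
```

```bash
python3 -c "
from h import *
tool()"
```

```text
t 5.6 tcp dock [-72.6 180.1] z 0.0566 xang 8.91 zax [ 0.001 -0.    -1.   ] F [-0.   0.2  4.7] w 0.0592
```

Emit:
jog_arm --rows "-1 5 3 0 0 0 0;-1 15 8 0 0 0 0;-1 30 15 0 0 0 0;-1 45 21 0 0 0 0;-1 60 28 0 0 0 0;-1 75 34 0 0 0 0;-1 90 39 0 0 0 0;-1 105 42 0 0 0 0;-1 120 42 0 0 0 0;-1 135 42 0 0 0 0;-1 150 42 0 0 0 0;-1 165 42 0 0 0 0;-1 175 42 0 0 0 0;-1 179 42 0 0 0 0;-1 179 38 0 0 0 0;-1 179 28 0 0 0 0;-1 179 16 0 0 0 0;-1 179 4 0 0 0 0;-1 179 -4 0 0 0 0;-1 179 -4 0 0 0 0"

```text
time_s: 7.27
ee_pos: [0.6255, 0.0033, 0.0567]
tool_rot: [0.997, 0.078, 0.0, -0.0]
contact_force: [-0.3, 2.9, 7.3]
grip_width: 0.0596
```

```bash
python3 - <<'E'
from h import *
tool(); p=imaging.capture('side'); save(p,'s2')
c=p['color'][100:260,200:420,::-1]; cv2.imwrite('pics/s2c.png',cv2.resize(c,None,fx=3.5,fy=3.5,interpolation=cv2.INTER_CUBIC))
E
```

```text
t 7.27 tcp dock [-66.9   1. ] z 0.0567 xang 9.0 zax [ 0.001  0.001 -1.   ] F [-0.3  2.9  7.3] w 0.0596
```

View pics/s2c.png

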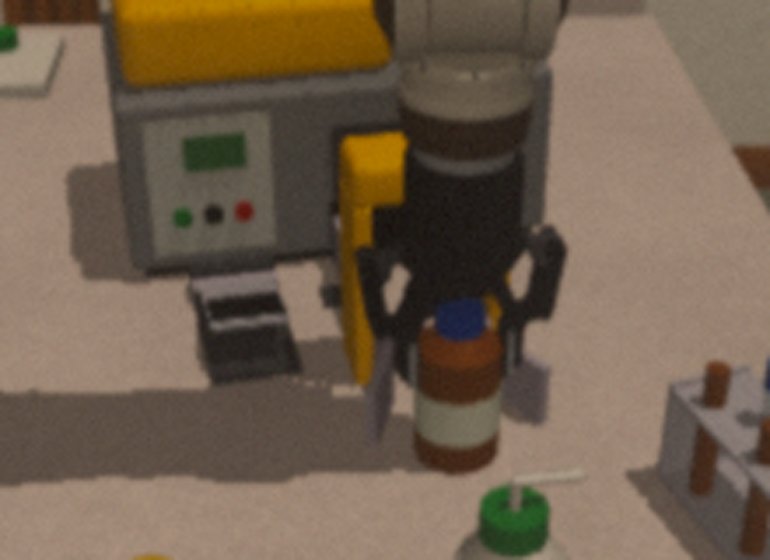

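The side view shows blue upright between the fingers at the flare mouth. I'll advance and release it.

Emit:
jog_arm --rows "-1 0 -10 0 0 0 0;-1 0 -20 0 0 0 0;-1 0 -30 0 0 0 0;-1 0 -36 0 0 0 0;-1 0 -36 0 0 0 0;-1 0 -36 0 0 0 0"

```text
time_s: 7.82
ee_pos: [0.6199, 0.0387, 0.0567]
tool_rot: [0.997, 0.078, 0.0, -0.001]
contact_force: [-0.6, 3.5, 7.5]
grip_width: 0.0593
```

Emit:
jog_arm --rows "1 0 0 0 0 0 0;1 0 0 0 0 0 0;1 0 0 0 0 0 0;1 0 0 0 0 0 0;1 0 0 -10 0 0 0;1 0 0 -30 0 0 0;1 0 2 -60 0 0 0;1 0 5 -95 0 0 0;1 0 30 -105 0 0 0;1 0 60 -105 0 0 0;1 0 60 -105 0 0 0"

```text
time_s: 8.73
ee_pos: [0.6302, -0.0259, 0.1632]
tool_rot: [0.997, 0.076, 0.001, 0.001]
contact_force: [0.0, -0.5, -0.9]
grip_width: 0.0852
```

```bash
python3 - <<'E'
from h import *
tool(); p=imaging.capture('wrist'); save(p,'w2')
print(proj(p,[[.6206,.0400,.12]]))
E
```

```text
t 8.73 tcp dock [-96.5   1. ] z 0.1632 xang 8.76 zax [ 0.003 -0.001 -1.   ] F [ 0.  -0.5 -0.9] w 0.0852
[[322.42759567 121.56620739]]
```

View pics/w2.png

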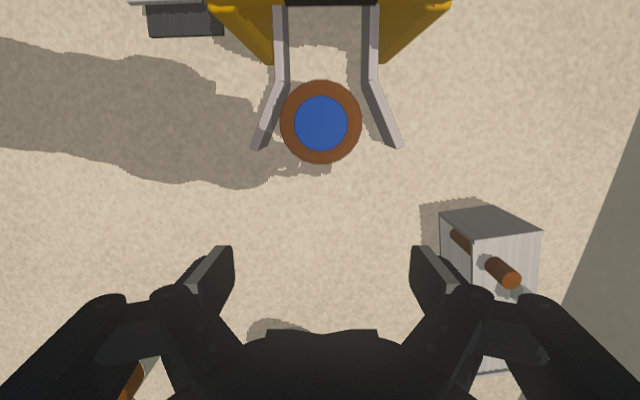

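Blue is in the flare, with its cap at (321,123). The rails' inner bends are at about (288,80) and (366,80), and the tips at about (253,150) and (402,148).

```bash
python3 - <<'E'
from h import *
p=imaging.capture('wrist')
for a in [(288,78),(366,78),(262,151),(394,148),(286,20),(363,20)]: print(a,dk(ray(p,a,.05)[0]))
print(dk(ray(p,(321,123),.12)[0]))
E
```

```text
(288, 78) [ 5.9 28.1]
(366, 78) [  5.6 -35.1]
(262, 151) [-52.8  52.3]
(394, 148) [-50.7 -61. ]
(286, 20) [48.6 28.4]
(363, 20) [ 48.4 -31.5]
[-29.    1.4]
```

Emit:
jog_arm --rows "1 -20 20 0 0 0 0;1 -48 44 0 0 0 0;1 -76 68 0 0 0 0;1 -104 92 0 0 0 0;1 -132 116 0 0 0 0;1 -160 140 0 0 0 0;1 -190 164 0 0 0 0;1 -210 180 0 0 0 0;1 -219 188 0 0 0 0;1 -219 188 0 0 0 0;1 -219 188 0 0 0 0"

```text
time_s: 9.75
ee_pos: [0.4423, -0.2415, 0.1614]
tool_rot: [0.997, 0.077, 0.0, -0.0]
contact_force: [0.1, -0.5, 0.2]
grip_width: 0.0853
```

```bash
python3 - <<'E'
from h import *
tool(); p=imaging.capture('wrist'); hsv=cv2.cvtColor(p['color'],cv2.COLOR_RGB2HSV)
print(proj(p,[[.4429,-.2459,.12]]))
m=(abs(hsv[:,:,0].astype(int)-26)<6)&(hsv[:,:,1]>180)&(hsv[:,:,2]>120)
n,l,st,c=cv2.connectedComponentsWithStats(m.astype(np.uint8))
for i in np.argsort(-st[1:,4])[:2]+1: print(st[i],c[i],dk(ray(p,c[i],.12)[0]))
E
```

```text
t 9.75 tcp dock [-280.2  220.2] z 0.1614 xang 8.87 zax [ 0.  0. -1.] F [ 0.1 -0.5  0.2] w 0.0853
[[321.62904197 232.01219278]]
[ 297  207   50   46 1755] [321.44729345 229.72592593] [-283.   220.4]
```

Emit:
jog_arm --rows "1 0 3 30 0 0 0;1 0 3 65 0 0 0;1 0 3 90 0 0 0;1 0 3 104 0 0 0;1 0 3 104 0 0 0;1 0 3 104 0 0 0;-1 0 3 104 0 0 0;-1 0 3 104 0 0 0;-1 0 3 104 0 0 0;-1 0 3 104 0 0 0;-1 0 3 104 0 0 0;-1 0 3 104 0 0 0"

```text
time_s: 10.8
ee_pos: [0.4435, -0.245, 0.059]
tool_rot: [0.997, 0.078, 0.001, 0.0]
contact_force: [1.1, 2.0, 5.7]
grip_width: 0.0593
```

```bash
python3 -c "
from h import *
tool()"
```

```text
t 10.8 tcp dock [-283.8  219.6] z 0.059 xang 8.92 zax [ 0.003 -0.001 -1.   ] F [1.1 2.  5.7] w 0.0593
```

Emit:
jog_arm --rows "-1 4 -5 0 0 0 0;-1 12 -14 0 0 0 0;-1 24 -25 0 0 0 0;-1 38 -36 0 0 0 0;-1 52 -47 0 0 0 0;-1 66 -58 0 0 0 0;-1 80 -69 0 0 0 0;-1 94 -80 0 0 0 0;-1 108 -91 0 0 0 0;-1 122 -101 0 0 0 0;-1 136 -110 0 0 0 0;-1 150 -119 0 0 0 0;-1 164 -128 0 0 0 0;-1 178 -136 0 0 0 0;-1 192 -144 0 0 0 0;-1 206 -150 0 0 0 0;-1 216 -155 0 0 0 0;-1 222 -160 0 0 0 0;-1 222 -164 0 0 0 0;-1 222 -167 0 0 0 0"

```text
time_s: 12.47
ee_pos: [0.6375, -0.0456, 0.0591]
tool_rot: [0.997, 0.078, 0.002, 0.001]
contact_force: [1.1, -5.7, 10.1]
grip_width: 0.0591
```

Emit:
jog_arm --rows "-1 0 -5 0 0 0 0;-1 0 -13 0 0 0 0;-1 0 -21 0 0 0 0;-1 0 -29 0 0 0 0;-1 0 -37 0 0 0 0;-1 0 -45 0 0 0 0;-1 0 -53 0 0 0 0;-1 0 -61 0 0 0 0;-1 0 -69 0 0 0 0;-1 0 -77 0 0 0 0;-1 0 -84 0 0 0 0;-1 0 -88 0 0 0 0;-1 0 -88 0 0 0 0"

```text
time_s: 13.55
ee_pos: [0.6232, 0.0422, 0.059]
tool_rot: [0.997, 0.078, 0.001, 0.0]
contact_force: [-0.1, 1.2, 6.7]
grip_width: 0.0594
```

```bash
python3 -c "
from h import *
tool()"
```

```text
t 13.55 tcp dock [-28.2  -2.7] z 0.059 xang 8.93 zax [ 0.003 -0.    -1.   ] F [-0.1  1.2  6.7] w 0.0594
```

Emit:
jog_arm --rows "1 0 0 0 0 0 0;1 0 0 0 0 0 0;1 0 0 0 0 0 0;1 0 0 0 0 0 0;1 0 0 -10 0 0 0;1 0 0 -30 0 0 0;1 0 2 -60 0 0 0;1 0 5 -95 0 0 0;1 0 30 -112 0 0 0;1 -10 60 -112 0 0 0;1 -10 60 -112 0 0 0"

```text
time_s: 14.47
ee_pos: [0.622, -0.0232, 0.1718]
tool_rot: [0.997, 0.076, 0.001, 0.001]
contact_force: [-0.5, 0.3, -0.6]
grip_width: 0.0853
```

```bash
python3 - <<'E'
from h import *
tool(); p=imaging.capture('wrist'); hsv=cv2.cvtColor(p['color'],cv2.COLOR_RGB2HSV)
m=(abs(hsv[:,:,0].astype(int)-26)<6)&(hsv[:,:,1]>180)&(hsv[:,:,2]>120)
n,l,st,c=cv2.connectedComponentsWithStats(m.astype(np.uint8))
for i in np.argsort(-st[1:,4])[:4]+1: print(st[i],c[i],dk(ray(p,c[i],.12)[0]))
E
```

```text
t 14.47 tcp dock [-92.5   8.7] z 0.1718 xang 8.75 zax [ 0.003 -0.001 -1.   ] F [-0.5  0.3 -0.6] w 0.0853
[ 313   98   52   54 2169] [338.41770401 124.29691102] [-27.7  -2.4]
[ 216    0  264    7 1364] [343.96041056   2.16495601] [42.3 -5. ]
[230  18  26   9 161] [241.64596273  22.89440994] [31.6 55.7]
[434  16  24  10 128] [446.28125   21.546875] [ 32.4 -66.3]
```

Emit:
jog_arm --rows "1 -20 25 0 0 0 0;1 -45 52 0 0 0 0;1 -70 80 0 0 0 0;1 -95 108 0 0 0 0;1 -120 136 0 0 0 0;1 -134 168 0 0 0 0;1 -134 204 0 0 0 0;1 -134 240 0 0 0 0;1 -134 276 0 0 0 0;1 -134 310 0 0 0 0;1 -134 335 0 0 0 0;1 -134 346 0 0 0 0;1 -134 346 0 0 0 0;1 -134 346 0 0 0 0"

```text
time_s: 15.68
ee_pos: [0.5429, -0.3816, 0.1687]
tool_rot: [0.997, 0.077, -0.0, -0.001]
contact_force: [0.1, 0.4, 0.2]
grip_width: 0.0854
```

```bash
python3 - <<'E'
from h import *
tool(); p=imaging.capture('wrist'); hsv=cv2.cvtColor(p['color'],cv2.COLOR_RGB2HSV)
print(proj(p,[[.544,-.381,.12]]))
H=hsv[:,:,0].astype(int); m=((H<6)|(H>172))&(hsv[:,:,1]>190)&(hsv[:,:,2]>120)
n,l,st,c=cv2.connectedComponentsWithStats(m.astype(np.uint8))
for i in np.argsort(-st[1:,4])[:2]+1: print(st[i],c[i],dk(ray(p,c[i],.12)[0]))
E
```

```text
t 15.68 tcp dock [-434.2  142.6] z 0.1687 xang 8.88 zax [-0.001  0.001 -1.   ] F [0.1 0.4 0.2] w 0.0854
[[323.46633866 221.509994  ]]
[307 225  25   6  53] [319.75471698 227.16981132] [-438.  144.]
[332 221   7   8  19] [335.         224.42105263] [-436.   133.5]
```

Emit:
jog_arm --rows "1 1 1 30 0 0 0;1 1 1 65 0 0 0;1 1 1 92 0 0 0;1 1 1 110 0 0 0;1 1 1 110 0 0 0;1 1 1 110 0 0 0;-1 1 1 110 0 0 0;-1 1 1 110 0 0 0;-1 1 1 110 0 0 0;-1 1 1 110 0 0 0;-1 1 1 110 0 0 0;-1 1 1 110 0 0 0"

```text
time_s: 16.73
ee_pos: [0.5449, -0.3831, 0.0618]
tool_rot: [0.997, 0.078, 0.001, 0.001]
contact_force: [-1.1, 2.1, 5.3]
grip_width: 0.0591
```

```bash
python3 -c "
from h import *
tool()"
```

```text
t 16.73 tcp dock [-436.   140.8] z 0.0618 xang 8.92 zax [ 0.003 -0.001 -1.   ] F [-1.1  2.1  5.3] w 0.0591
```

Emit:
jog_arm --rows "-1 -3 -5 0 0 0 0;-1 -9 -15 0 0 0 0;-1 -15 -28 0 0 0 0;-1 -19 -42 0 0 0 0;-1 -19 -57 0 0 0 0;-1 -19 -72 0 0 0 0;-1 -19 -87 0 0 0 0;-1 -19 -102 0 0 0 0;-1 -19 -117 0 0 0 0;-1 -19 -132 0 0 0 0;-1 -19 -147 0 0 0 0;-1 -19 -162 0 0 0 0;-1 -19 -177 0 0 0 0;-1 -19 -192 0 0 0 0;-1 -14 -206 0 0 0 0;-1 -4 -218 0 0 0 0;-1 8 -228 0 0 0 0;-1 21 -237 0 0 0 0;-1 28 -242 0 0 0 0;-1 30 -244 0 0 0 0"

```text
time_s: 18.4
ee_pos: [0.5374, -0.1366, 0.0615]
tool_rot: [0.997, 0.078, 0.001, 0.001]
contact_force: [-2.7, -4.3, 12.6]
grip_width: 0.0599
```

Emit:
jog_arm --rows "-1 5 -4 0 0 0 0;-1 15 -11 0 0 0 0;-1 28 -20 0 0 0 0;-1 41 -29 0 0 0 0;-1 54 -38 0 0 0 0;-1 67 -47 0 0 0 0;-1 80 -56 0 0 0 0;-1 93 -64 0 0 0 0;-1 104 -71 0 0 0 0;-1 111 -76 0 0 0 0;-1 113 -78 0 0 0 0;-1 113 -78 0 0 0 0"

```text
time_s: 19.4
ee_pos: [0.6369, -0.042, 0.0615]
tool_rot: [0.997, 0.078, 0.002, 0.001]
contact_force: [1.6, -1.6, 7.2]
grip_width: 0.0594
```

```bash
python3 -c "
from h import *
tool()"
```

```text
t 19.4 tcp dock [-113.5   -3.1] z 0.0615 xang 8.94 zax [ 0.003 -0.001 -1.   ] F [ 1.6 -1.6  7.2] w 0.0594
```

Emit:
jog_arm --rows "-1 0 -4 0 0 0 0;-1 0 -11 0 0 0 0;-1 0 -18 0 0 0 0;-1 0 -25 0 0 0 0;-1 0 -32 0 0 0 0;-1 0 -39 0 0 0 0;-1 0 -46 0 0 0 0;-1 0 -53 0 0 0 0;-1 0 -60 0 0 0 0;-1 0 -67 0 0 0 0;-1 0 -74 0 0 0 0;-1 0 -81 0 0 0 0;-1 0 -85 0 0 0 0;-1 0 -85 0 0 0 0;-1 0 -85 0 0 0 0"

```text
time_s: 20.65
ee_pos: [0.6233, 0.0416, 0.0615]
tool_rot: [0.997, 0.078, 0.002, 0.0]
contact_force: [0.6, -2.7, 9.0]
grip_width: 0.0592
```

```bash
python3 -c "
from h import *
tool()
p=imaging.capture('side'); c=p['color'][100:260,230:390,::-1]; cv2.imwrite('pics/s3c.png',cv2.resize(c,None,fx=3.6,fy=3.6,interpolation=cv2.INTER_CUBIC))"
```

```text
t 20.65 tcp dock [-28.8  -2.8] z 0.0615 xang 8.91 zax [ 0.004 -0.001 -1.   ] F [ 0.6 -2.7  9. ] w 0.0592
```

View pics/s3c.png

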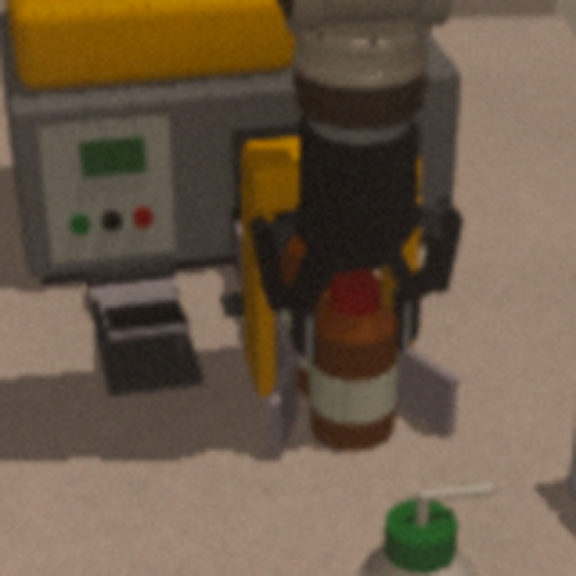

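The side view shows red upright, held in the flare. I'll release, back off, shut the fingers and tilt them 30° to push low from behind.

Emit:
jog_arm --rows "1 0 0 0 0 0 0;1 0 0 0 0 0 0;1 0 0 0 0 0 0;1 0 0 0 0 0 0;1 0 0 -10 0 0 0;1 0 0 -30 0 0 0;1 0 2 -60 0 0 0;1 0 5 -90 0 0 0;1 0 30 -105 0 0 0;-1 0 60 -105 6 0 0;-1 0 75 -105 12 0 0;-1 0 75 -105 18 0 0;-1 0 75 -105 24 0 0;-1 0 75 -105 30 0 0;-1 0 75 -105 30 0 0;-1 0 75 -105 30 0 0"

```text
time_s: 22.03
ee_pos: [0.6339, -0.034, 0.1631]
tool_rot: [0.963, 0.074, -0.021, -0.258]
contact_force: [0.9, 0.6, 0.1]
grip_width: 0.0007
```

```bash
python3 - <<'E'
from h import *
s=tool(); print(np.round(s['q'],2))
from scipy.spatial.transform import Rotation as R
M=R.from_quat(s['tool_rot']).as_matrix()
p=imaging.capture('wrist'); save(p,'w4')
c,sn=np.cos(t[2]),np.sin(t[2])
def sh(x,y,z):
    g=np.array([t[0]+c*x-sn*y,t[1]+sn*x+c*y,z]); return ((g-s['ee_pos'])@M*1000).round(1)
for X in [(-.104,-.0025,.03),(-.104,-.0025,.1),(0.01,-.0025,.03)]: print(X,sh(*X))
E
```

```text
t 22.03 tcp dock [-105.1   -1.5] z 0.1631 xang 8.79 zax [-0.078  0.493 -0.866] F [0.9 0.6 0.1] w 0.0007
[-0.26  0.48  0.44  1.76  0.47  1.1 ]
(-0.104, -0.0025, 0.03) [  1.3  65.6 115.9]
(-0.104, -0.0025, 0.1) [ 1.2 30.6 55.2]
(0.01, -0.0025, 0.03) [  1.  -33.2 172.8]
```

View pics/w4.png

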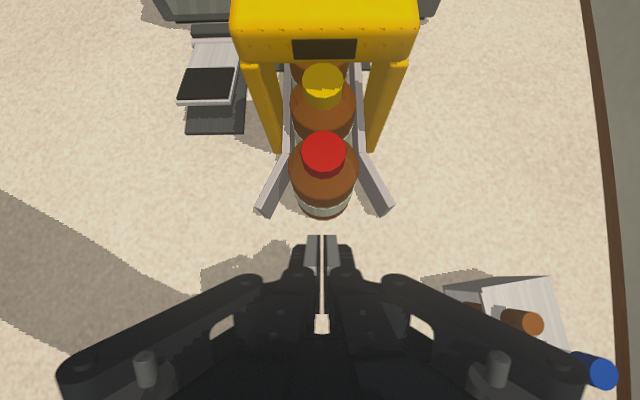

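All three are in single file (yellow cap at (322,82), red at (323,152)), and the shut fingers are centred behind red. Lowering now.

Emit:
jog_arm --rows "-1 1 16 29 0 0 0;-1 1 32 58 0 0 0;-1 1 48 87 0 0 0;-1 1 60 106 0 0 0;-1 1 66 116 0 0 0;-1 1 66 116 0 0 0;-1 1 66 116 0 0 0;-1 1 57 121 0 0 0;-1 1 48 126 0 0 0;-1 1 42 129.5 0 0 0;-1 1 38 132 0 0 0;-1 1 34 134 0 0 0;-1 1 30 136.5 0 0 0;-1 1 26 139 0 0 0"

```text
time_s: 23.25
ee_pos: [0.6279, 0.0139, 0.0313]
tool_rot: [0.963, 0.075, -0.02, -0.258]
contact_force: [0.9, -3.2, 2.3]
grip_width: -0.0001
```

```bash
python3 -c "
from h import *
tool()"
```

```text
t 23.25 tcp dock [-56.8  -3. ] z 0.0313 xang 8.89 zax [-0.076  0.493 -0.866] F [ 0.9 -3.2  2.3] w -0.0001
```

Emit:
jog_arm --rows "-1 0 -4.3 2.5 0 0 0;-1 0 -8.7 5 0 0 0;-1 0 -13 7.5 0 0 0;-1 0 -17.3 10 0 0 0;-1 0 -21.7 12.5 0 0 0;-1 0 -26 15 0 0 0;-1 0 -30.3 17.5 0 0 0;-1 0 -34.7 20 0 0 0;-1 0 -39 22.5 0 0 0;-1 0 -43.3 25 0 0 0;-1 0 -47.7 27.5 0 0 0;-1 0 -52 30 0 0 0;-1 0 -52 30 0 0 0"

```text
time_s: 24.33
ee_pos: [0.618, 0.0745, 0.0309]
tool_rot: [0.963, 0.075, -0.02, -0.258]
contact_force: [0.1, -0.2, 0.1]
grip_width: 0.0002
```

```bash
python3 -c "
from h import *
tool()"
```

```text
t 24.33 tcp dock [ 4.6 -2.6] z 0.0309 xang 8.96 zax [-0.078  0.495 -0.866] F [ 0.1 -0.2  0.1] w 0.0002
```

Emit:
jog_arm --rows "-1 0 -1.7 1 0 0 0;-1 0 -3.5 2 0 0 0;-1 0 -5.2 3 0 0 0;-1 0 -6.9 4 0 0 0"

```text
time_s: 24.67
ee_pos: [0.6171, 0.0811, 0.0308]
tool_rot: [0.963, 0.075, -0.02, -0.258]
contact_force: [0.9, -4.8, 1.0]
grip_width: -0.0002
```

Emit:
jog_arm --rows "-1 0 -1.7 1 0 0 0;-1 0 -2.6 1.5 0 0 0"

```text
time_s: 24.83
ee_pos: [0.6166, 0.0842, 0.0308]
tool_rot: [0.963, 0.075, -0.02, -0.258]
contact_force: [-0.2, -6.5, 1.0]
grip_width: 0.0002
```

Emit:
jog_arm --rows "-1 0 -0.9 0.5 0 0 0;-1 0 -1.7 1 0 0 0"

```text
time_s: 25.0
ee_pos: [0.6166, 0.0847, 0.0308]
tool_rot: [0.963, 0.075, -0.02, -0.257]
contact_force: [0.2, -16.0, 3.0]
grip_width: 0.0
```

```bash
python3 -c "
from h import *
tool()
p=imaging.capture('top'); c=p['color'][145:265,170:330,::-1]; cv2.imwrite('pics/t5c.png',cv2.resize(c,None,fx=5,fy=5,interpolation=cv2.INTER_CUBIC))"
```

```text
t 25.0 tcp dock [14.8 -2.9] z 0.0308 xang 8.87 zax [-0.077  0.491 -0.868] F [  0.2 -16.    3. ] w 0.0
```

View pics/t5c.png

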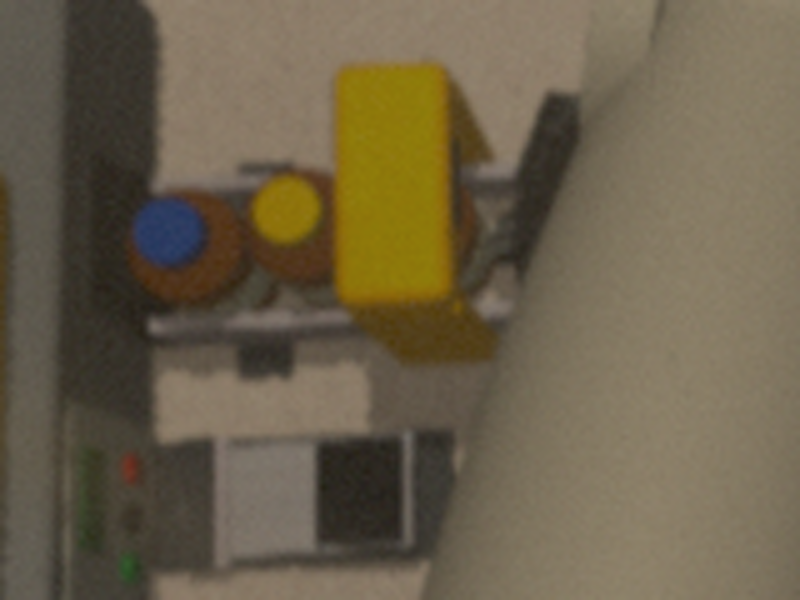

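Contact force jumped to 16 N at the expected place, and the view shows blue, yellow and red (under the arch) packed. Backing off, lifting and straightening the tool.

Emit:
jog_arm --rows "-1 0 8 -4.5 0 0 0;-1 0 26 -15 0 0 0;-1 0 52 -30 0 0 0;-1 0 52 -30 0 0 0;-1 0 35 -60 0 0 0;-1 0 18 -90 0 0 0;-1 0 0 -120 -5 0 0;-1 0 -17 -150 -11 0 0;-1 0 -33 -177 -17 0 0;-1 0 -33 -177 -23 0 0;-1 0 -33 -177 -30 0 0;-1 0 -33 -177 -30 0 0;-1 0 -33 -177 -30 0 0"

```text
time_s: 26.13
ee_pos: [0.6251, 0.0289, 0.2008]
tool_rot: [0.997, 0.079, -0.0, -0.001]
contact_force: [-0.2, 0.5, -1.3]
grip_width: -0.0
```

```bash
python3 - <<'E'
from h import *
s=tool(); print(np.round(s['q'],2))
p=imaging.capture('top'); save(p,'t6')
im=p['color']; c=im[145:265,170:330,::-1]; cv2.imwrite('pics/t6c.png',cv2.resize(c,None,fx=4,fy=4,interpolation=cv2.INTER_CUBIC))
for a in [(169,231),(286,209)]: print(dk(ray(p,np.array(a)/5+[169.9,144.9],.12)[0]))
print(dk(ray(p,np.array((361,492))/5+[169.9,144.9],.041)[0]))
for q in ('wash_bottle','beaker','tube_rack'): print(q,[np.argwhere(r['region'])[:,::-1].mean(0) for r in imaging.masks_of(p,q)[:1]])
E
```

```text
t 26.13 tcp dock [-41.6  -2.6] z 0.2008 xang 9.09 zax [-0.     0.003 -1.   ] F [-0.2  0.5 -1.3] w -0.0
[0.04 0.26 0.32 1.63 0.   1.46]
[170.1   3.6]
[112.2  -5.2]
[ 90.7 129.2]
wash_bottle [array([391.33287483, 199.08803301])]
beaker [array([442.02600473, 296.30023641])]
tube_rack [array([346.01538462, 130.60989011])]
```

Emit:
jog_arm --rows "-1 -25 0 -10 0 0 -5;-1 -55 0 -20 0 0 -12;-1 -85 0 -20 0 0 -19;-1 -115 0 -20 0 0 -26;-1 -133 -20 -20 0 0 -33;-1 -133 -50 -20 0 0 -40;-1 -133 -80 -20 0 0 -47;-1 -133 -105 -20 0 0 -54;-1 -133 -125 -10 0 0 -61;-1 -133 -132 10 0 0 -68;-1 -133 -132 40 0 0 -75;-1 -133 -132 70 0 0 -82;-1 -133 -132 100 0 0 -90;-1 -133 -132 125 0 0 -90;-1 -133 -132 140 0 0 -90;-1 -133 -132 140 0 0 -90"

```text
time_s: 27.67
ee_pos: [0.4718, 0.1354, 0.0567]
tool_rot: [0.651, 0.759, -0.002, -0.002]
contact_force: [-0.4, 0.0, -0.5]
grip_width: 0.0001
```

```bash
python3 - <<'E'
from h import *
s=tool(); print(np.round(s['q'],2))
p=imaging.capture('side'); c=p['color'][90:230,220:400,::-1]; cv2.imwrite('pics/s7.png',cv2.resize(c,None,fx=4,fy=4,interpolation=cv2.INTER_CUBIC))
E
```

```text
t 27.67 tcp dock [ 87.5 132.3] z 0.0567 xang 98.82 zax [-0.007 -0.001 -1.   ] F [-0.4  0.  -0.5] w 0.0001
[ 0.28 -0.04 -0.29  1.33  0.    0.12]
```

View pics/s7.png

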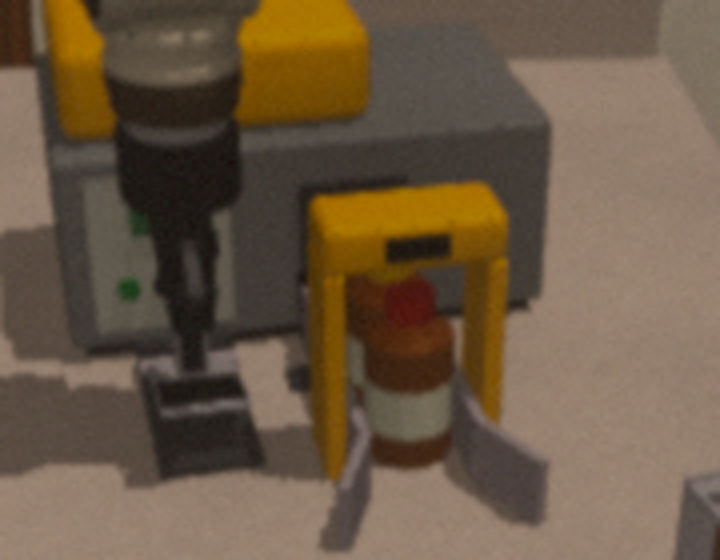

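The fingertip is over the pad, and red stands under the arch. Pressing.

Emit:
jog_arm --rows "-1 0 0 8 0 0 0;-1 0 0 14 0 0 0;-1 0 0 18 0 0 0;-1 0 0 22 0 0 0;-1 0 0 26 0 0 0;-1 0 0 30 0 0 0;-1 0 0 33 0 0 0;-1 0 0 33 0 0 0"

```text
time_s: 28.38
ee_pos: [0.4745, 0.1364, 0.028]
tool_rot: [0.65, 0.76, 0.0, 0.001]
contact_force: [-0.4, -3.6, 6.1]
grip_width: 0.0004
```

Emit:
jog_arm --rows "-1 0 0 1.5 0 0 0;-1 0 0 3 0 0 0;-1 0 0 3 0 0 0"

```text
time_s: 28.63
ee_pos: [0.4745, 0.1363, 0.0254]
tool_rot: [0.65, 0.76, 0.0, 0.001]
contact_force: [1.0, -5.1, 7.9]
grip_width: 0.0
```

Emit:
jog_arm --rows "-1 0 0 1.5 0 0 0;-1 0 0 3 0 0 0;-1 0 0 4.5 0 0 0;-1 0 0 4.5 0 0 0"

```text
time_s: 28.97
ee_pos: [0.4746, 0.136, 0.021]
tool_rot: [0.65, 0.76, 0.0, 0.001]
contact_force: [-0.7, -6.5, 9.0]
grip_width: -0.0001
```

Emit:
jog_arm --rows "-1 0 0 1 0 0 0;-1 0 0 2 0 0 0;-1 0 0 2 0 0 0"

```text
time_s: 29.22
ee_pos: [0.4747, 0.136, 0.0198]
tool_rot: [0.65, 0.76, 0.0, 0.001]
contact_force: [-2.5, -6.7, 14.3]
grip_width: -0.0
```

Force is rising steeply at z = 19.8 mm, so the pedal is at its stop. I'll hold briefly, then release and lift clear.

Emit:
jog_arm --rows "-1 0 0 1 0 0 0;-1 0 0 1 0 0 0;-1 0 0 1 0 0 0;-1 0 0 1 0 0 0;-1 0 0 1 0 0 0"

```text
time_s: 29.63
ee_pos: [0.4747, 0.136, 0.0196]
tool_rot: [0.65, 0.76, 0.001, 0.002]
contact_force: [-5.3, -8.2, 21.2]
grip_width: 0.0
```

Emit:
jog_arm --rows "-1 0 0 -5 0 0 0;-1 0 0 -12 0 0 0;-1 0 0 -20 0 0 0;-1 0 0 -30 0 0 0;-1 0 0 -60 0 0 0;-1 0 0 -100 0 0 0;-1 0 0 -140 0 0 0;-1 0 0 -180 0 0 0;-1 0 -40 -200 0 0 0;-1 0 -80 -200 0 0 0;-1 0 -120 -200 0 0 0;-1 0 -120 -200 0 0 0;-1 0 -120 -200 0 0 0"

```text
time_s: 30.72
ee_pos: [0.354, 0.1179, 0.2183]
tool_rot: [0.65, 0.76, 0.001, 0.001]
contact_force: [0.3, 0.2, 0.3]
grip_width: -0.0002
```

```bash
python3 - <<'E'
from h import *
s=tool()
p=imaging.capture('top'); im=p['color']; c=im[140:310,170:400,::-1]; cv2.imwrite('pics/t8.png',cv2.resize(c,None,fx=3.4,fy=3.4,interpolation=cv2.INTER_CUBIC))
for q in ('wash_bottle','beaker','tube_rack'): print(q,[np.argwhere(r['region'])[:,::-1].mean(0) for r in imaging.masks_of(p,q)[:1]])
E
```

```text
t 30.72 tcp dock [ 88.5 251.4] z 0.2183 xang 98.95 zax [ 0.003  0.001 -1.   ] F [0.3 0.2 0.3] w -0.0002
wash_bottle [array([391.39970717, 199.12005857])]
beaker [array([442.58241758, 296.27594628])]
tube_rack [array([345.68082664, 131.18943743])]
```

View pics/t8.png

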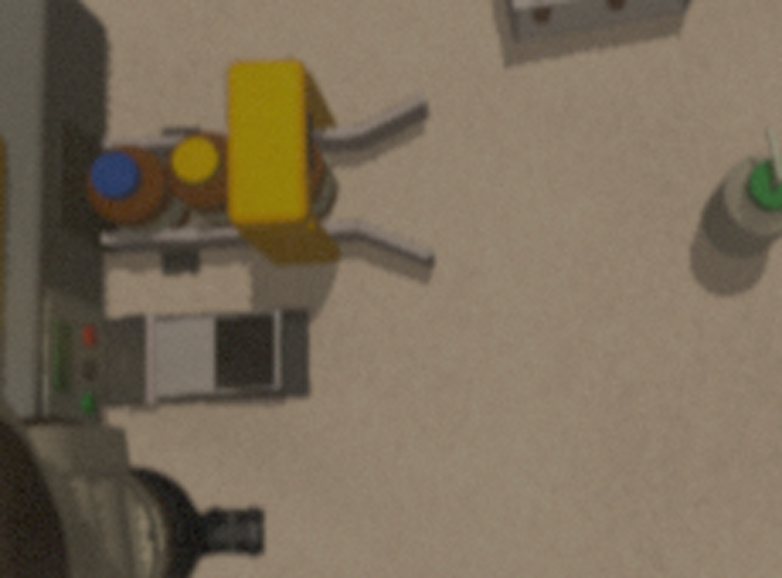

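The final view shows blue at (115,175), yellow at (195,160) and red under the arch. The pedal is back up, the bystanders haven't moved, and the arm is clear.

```bash
python3 -c "
from h import *
print(sign_off())"
```

```text
the job is handed in; nothing more can be done
None
```

The job is handed in. All three bottles are packed in the feed lane, blue then yellow then red, and the pedal was pressed and came back up. `sign_off` gives no verdict, so this rests on my own checks.

- **Method:** I gripped each bottle and slid it along the bench into the lane's flared mouth, so each new bottle pushed the ones ahead of it. Then I pushed the row in from behind with shut, tilted fingers until the force jumped to 16 N at the end stop. I pressed the pedal to z = 19.6 mm with about 21 N, held it about 0.4 s and released it. The robot's clock was about 31 s of the 72 s allowed.
- **Bottles:** after the push, blue measured at dock x = 170, y = +4 mm and yellow at x = 112, y = -5 mm. I did not measure red; it is mostly hidden by the arch. The pictures show it upright and in line, and the fingers' final position fits it being in its packed place.
- **Pedal, bystanders and arm:** in the last picture the pedal is up and the arm is clear with no contact force. The wash bottle, beaker and rack are within 1 pixel of where they started.
- **Disagreement:** the wrist camera's view of the rails put the lane about 5 mm further in and 2–3 mm to the side of my dock fit from the top camera. I used the corrected centre line, and the stop force came where the corrected fit predicted.

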